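# Set the slots of a draining rack with a spacer

## Task

Set both slots of the gel-plate draining rack on the lab bench to the width of the wide spacer. Take the wide wedge-footed spacer from its stand and push it fully down first between the rack's fixed end wall and the nearest sliding divider, then between the two dividers, so that each time it spreads the slot to its own width without undoing the first slot. Finally stand the spacer back in its own stand, with both slots left as wide as the spacer.

Things in the scene. Friction and masses are not known exactly. Their poses are not given: they have to be found in the camera images.
- rack: Fixed aluminium rack, 130 (x) by 235 mm (y). Origin: centre of its underside, on the bench, z up; slot floor 12 mm up. The row runs along its y: fixed end wall at the -y end (top 85 mm up, inner face at y = -100 mm), then two white sliding dividers; at the +y end only a 40 mm high block. Two 8 mm rods along y at x = -50 and 50 mm, 26 mm up; the floor between them is clear.
- divider1_face (a point): Sliding divider next to the end wall: white plate 120 (x) by 10 mm (y), round top 80 mm above bench. Point: mid lower edge (12 mm up) of its face towards the end wall; other face 10 mm further along +y; axes as the rack's. Slides along rack y only, 2 N friction, stays put. Slot from end wall to it: 40-46 mm at the start, to become 60 mm.
- divider2_face (a point): Second sliding divider, same plate and friction. Point: mid lower edge of its face towards divider 1. It starts 110-116 mm from the end wall's inner face, so once divider 1 is set the slot between the two is 40-46 mm wide, to become 60 mm as well.
- spacer: Wide white block, 0.15-0.31 kg. Origin: foot centre, z up. 40 mm in x. In y: foot 8 mm, sloping out evenly to 60 mm at 40 mm height, 60 mm thick from there to 80; on top a 30 x 30 mm grip post to 128 mm. Goes in with its y along rack y. Starts upright in a fixed grey stand (60 x 80 mm, floor 6 mm up, 31 mm walls beside the slopes). A like spacer 34 mm thick is not wanted; they may be swapped.
Things that resemble listed ones, but are neither listed nor needed, are in the scene too. What is shaped like the spacer but green is not meant.

How it is judged:
By the outcome, as a careful person would: the job done as asked, in the order asked, and still so for the second after the job is handed in, with the robot touching nothing.
It also fails if it takes over 72 s, if anything falls off the work surface, if the arm or the gripper's body presses on something with over 40 N, if the wrist force passes 120 N, or if a joint passes its speed limit or range.

## Robot

A 7-joint arm with a two-finger parallel gripper is mounted at the origin on the work surface. World frame = base frame: x ahead of the robot, y to its left, z up, the work surface at z = 0. Lengths are in m, angles in rad, forces in N, time in s.
With the tool pointing down it reaches from about 0.425 to 0.95 m from the base axis. Payload 4.7 kg.
Tool frame: the origin (TCP) lies at the very end of the fingers, on their centre line; the grasp point (between the pads) lies ctrl.grip_depth behind it (ctrl.grip_depth is the distance from the TCP to the grasp point, in m); z points along the fingers, y is the line along which they close (so a half turn about z gives the same grasp; the last joint's range is limited). The gripper opens to 85 mm and grips with 20 to 120 N. Pads are 22 mm wide; open, the fingers measure 114 mm over their backs; the gripper's body (76 mm by 85 mm) begins 54 mm behind the grasp point. The pads swing forward as they close: fully open they stand 13 mm farther back than shut.
Start: joints at [1.281, 0.469, -0.049, 1.532, 0.024, 1.141, -0.082], TCP at [0.174, -0.652, 0.231] pointing down, gripper open.
Joint ranges: [-2.59, 2.59], [-0.33, 1.99], [-1.39, 1.29], [0.1, 2.45], [-1.04, 4.18], [0.21, 1.99], [-2.66, 2.66]. Speed limits (rad/s): [2.57, 2.57, 3.14, 3.14, 3.14, 3.14, 3.14].

## Interface

Orientations are given as a 3x3 rotation matrix whose columns are the frame's x, y, z axes.
In Python, from rig import ctrl, viewer gives the robot as it stands. The module is installed in compiled form; this text tells all that it offers.
- The arm moves only by the shell command python3 -m pendant 'ROWS' [FORCE]. ROWS is JSON, a list of rows, each a list of 3 entries, a list of its own where there are three numbers: the shift along the tool's x, y, z in units of 40 mm (1.0 is 40 mm), then the turn, a rotation vector about the tool's x, y, z in units of 8 degrees (1.0 is 8 degrees), then the finger opening in mm, from 0 to 85.4. A call has 1 to 10 rows; each row shifts and turns the commanded pose from where the row before left it, along the tool's axes as they then stand; what a row does not reach is not made up. A row lasts 1/8 s, in which the tool goes at most 62.5 mm and 10.7 degrees, less where a joint would pass 70% of its speed; a pose out of reach is approached as far as the arm can. A call is refused whole if a number of a shift passes 1 or a number of a turn 1, either way. A call with a gripper value outside its range is refused whole. The fingers move at their own pace and stop on an object; FORCE is the grip in N (left out, the last holds). Time passes only in rows, so rows that do not move let the fingers close. It gives the time, the measured TCP pose, the force, the opening and the grip force at its end, in the units of the state.
- ctrl.state(): the state, without advancing time (a new reading comes with each control period).
- viewer.read_camera(name): name is "side" or "top"; returns a dict with "pixels" (384x512x3 uint8, red, green, blue), "depth" (384x512 float32, m along the optical axis (not along the pixel's ray), 0 where there is no reading), "fx", "fy", "cx", "cy" (pixels), "k1" (the pictures are not rectified: a ray, as slopes to the right and down, at radius r is drawn at 1 + k1 r^2 times it, then the intrinsics apply), "cam_to_world" (4x4, takes a point from camera to world coordinates). Camera axes: x right, y up, looking along -z (the intrinsics and any distortion apply to the point x, -y, -z); pixel columns grow to the right and rows downward; lengths in m; the calibration is good to about 2 mm. A picture is of the moment at which its call begins.
- ctrl.hand_in(): hands the job in; it is judged then, once.
The state is a dict: "clock": time; "qpos": joint angles; "joint_velocities": joint speeds; "joint_efforts": joint torques, N m; "eef_pos": TCP position; "tcp_rot": TCP orientation; "ft_force": force on the tool from outside, world axes, zero at the start; "moment": the same for the moment, N m; "finger_gap": opening from 0.0 (shut) to 1.0 (fully open); "grasp_force": force on a finger pad.
Only numpy, scipy, OpenCV 4.12 (cv2) and the standard library are available. Lean on these libraries where they do the work, as an engineer would, in place of code of your own. Each camera call takes 0.05 s, during which the arm holds its last target. There are 200 camera calls.

## Working session

There is one attempt and no reset: what is moved stays moved. The work goes in short steps, Python scripts to look and compute and a shell command to move; the robot and the scene stay as the last step left them, time stands still between calls to the robot, and variables do not carry over. Pictures are saved under pics/ and viewed, at most 10 in all, crops included, and the job is handed in when it is done.

```bash
mkdir -p pics; cat > h.py <<'E'
import numpy as np, cv2
from rig import ctrl, viewer
def snap(n,f):
    c=viewer.read_camera(n); np.savez(f'pics/{f}.npz',**c); cv2.imwrite(f'pics/{f}.png',c['pixels'][:,:,::-1]); return c
def load(f): return dict(np.load(f'pics/{f}.npz'))
def cloud(c):
    K=np.array([[c['fx'],0,c['cx']],[0,c['fy'],c['cy']],[0,0,1]],float)
    h,w=c['depth'].shape; u,v=np.meshgrid(np.arange(w),np.arange(h))
    p=cv2.undistortPoints(np.stack([u,v],-1).reshape(-1,1,2).astype(float),K,np.array([float(c['k1']),0,0,0])).reshape(h,w,2)
    d=c['depth']; P=np.stack([p[...,0]*d,-p[...,1]*d,-d],-1)
    T=c['cam_to_world']; W=P@T[:3,:3].T+T[:3,3]; W[d==0]=np.nan; return W
E
python3 - <<'E'
from h import *
a=snap('top','t0');b=snap('side','s0')
cv2.imwrite('pics/v0.png',np.vstack([cv2.resize(a['pixels'],(0,0),fx=.78,fy=.78),cv2.resize(b['pixels'],(0,0),fx=.78,fy=.78)])[:,:,::-1])
for c in(a,b):print(c['cam_to_world'].round(3),c['fx'],c['k1'])
s=ctrl.state();print(s['eef_pos'],s['tcp_rot'],ctrl.grip_depth,s['clock'])
E
```

```text
[[-0.009  0.995 -0.103  0.408]
 [-1.    -0.007  0.022  0.075]
 [ 0.022  0.103  0.994  1.129]
 [ 0.     0.     0.     1.   ]] 468.43233630986566 -0.18378576831489832
[[-0.991  0.085 -0.107  0.393]
 [-0.136 -0.568  0.812  1.056]
 [ 0.008  0.819  0.574  0.747]
 [ 0.     0.     0.     1.   ]] 479.49902202936886 0.015703495306845512
[ 0.17392024 -0.6516466   0.23035051] [[ 9.66181721e-01  2.57861558e-01 -5.47093556e-04]
 [ 2.57862126e-01 -9.66180172e-01  1.73211898e-03]
 [-8.19440456e-05 -1.81461641e-03 -9.99998350e-01]] 0.0187 0.1
```

View pics/t0.png

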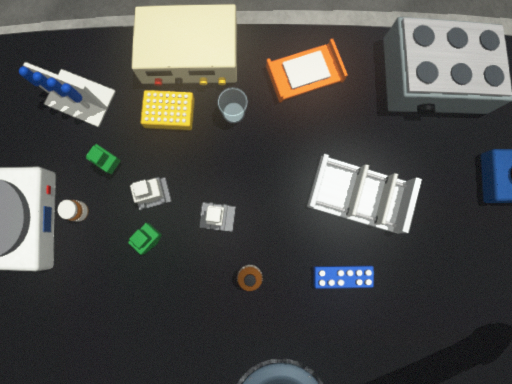

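View pics/s0.png

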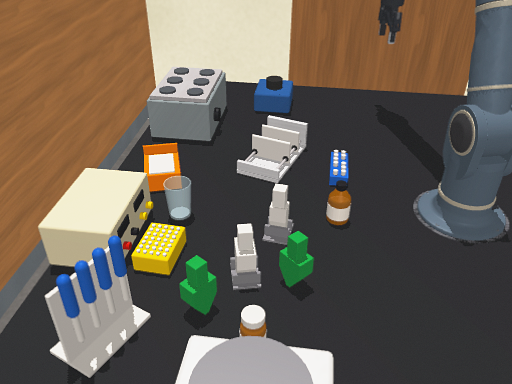

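Two white spacers sit near top px (150,192) and (216,215). The rack is near (365,195), with its tall end wall on the right at about (412,205). Next I'll measure them from the cloud and enlarge the crops.

```bash
python3 - <<'E'
from h import *
a=load('t0');b=load('s0')
im=np.hstack([cv2.resize(a['pixels'][145:265,85:245],(480,360),interpolation=2),cv2.resize(b['pixels'][170:310,215:325],(283,360),interpolation=2)])
im2=np.hstack([cv2.resize(a['pixels'][145:245,300:430],(468,360)),cv2.resize(b['pixels'][110:190,230:315],(283,266))[:,:].repeat(1,0) if 0 else cv2.resize(b['pixels'][110:190,230:315],(295,360))])
cv2.imwrite('pics/c0.png',np.vstack([cv2.resize(im,(763,300)),cv2.resize(im2,(763,300))])[:,:,::-1])
for n,c in(('t',a),('s',b)):
    W=cloud(c);np.save(f'pics/W{n}0.npy',W)
    P=W.reshape(-1,3);col=c['pixels'].reshape(-1,3).astype(int)
    white=(col.min(1)>90)&(np.ptp(col,axis=1)<40)
    print(n)
    for name,(x,y) in dict(A=(.41,.39),B=(.36,.22)).items():
        m=white&(abs(P[:,0]-x)<.07)&(abs(P[:,1]-y)<.07)
        for lo,hi in((.03,.05),(.05,.07),(.07,.09),(.09,.105),(.118,.14)):
            q=P[m&(P[:,2]>lo)&(P[:,2]<hi)]
            if len(q)>5:
                r=cv2.minAreaRect(q[:,:2].astype(np.float32)*1000)
                print(name,lo,len(q),q.mean(0).round(3),np.round(r[0]),np.round(r[1]),round(r[2],1))
Wt=np.load('pics/Wt0.npy')
for u,v in((148,188),(215,213),(415,205),(365,193),(388,197)):print(u,v,Wt[v,u].round(3))
E
```

```text
t
s
148 188 [0.515 0.29  0.124]
215 213 [0.459 0.143 0.135]
415 205 [ 0.481 -0.342  0.002]
365 193 [ 0.511 -0.212  0.013]
388 197 [ 0.495 -0.25   0.077]
```

View pics/c0.png

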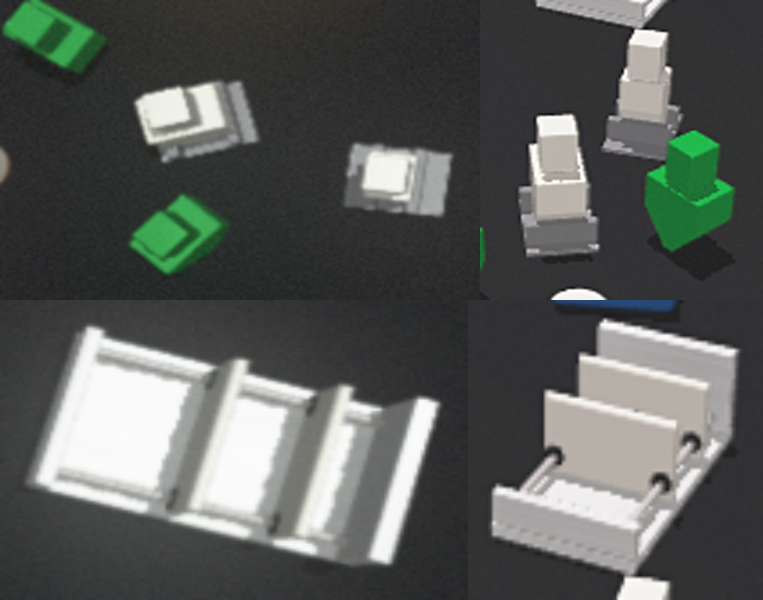

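The wide spacer is the left one: in the crop its block, at about (185,115), extends well past its post. The rack's tall end wall is at the right end, towards world -y.

```bash
python3 - <<'E'
from h import *
for n in 'ts':
    W=np.load(f'pics/W{n}0.npy');P=W.reshape(-1,3);col=load(n+'0')['pixels'].reshape(-1,3).astype(int)
    white=(np.ptp(col,axis=1)<45)
    def rep(nm,m):
        q=P[m]
        if len(q)<6:return print(n,nm,len(q))
        r=cv2.minAreaRect(q[:,:2].astype(np.float32)*1000);print(n,nm,len(q),q.mean(0).round(4),np.round(r[0],1),np.round(r[1],1),round(r[2],1))
    z=P[:,2]
    near=white&(abs(P[:,0]-.51)<.07)&(abs(P[:,1]-.28)<.07)
    rep('post',near&(z>.128)&(z<.14)); rep('posthigh',near&(z>.118)&(z<.142));rep('shoulder',near&(z>.078)&(z<.094));rep('stand',near&(z>.026)&(z<.035));rep('up',near&(z>.05)&(z<.142))
    rk=white&(abs(P[:,0]-.5)<.13)&(abs(P[:,1]+.24)<.17)
    rep('rackall',rk&(z>.003));rep('ends85',rk&(z>.0825)&(z<.09)); rep('floor',rk&(z>.008)&(z<.016));rep('z70+',rk&(z>.07)&(z<.095))
    q=P[rk&(z>.07)&(z<.095)]
    _,lab=None,None
    from scipy.cluster.hierarchy import fcluster,linkage
    L=fcluster(linkage(q[:,:2]),.008,'distance')
    for k in set(L):
        if (L==k).sum()>15:
            g=q[L==k];r=cv2.minAreaRect(g[:,:2].astype(np.float32)*1000);print('  ',len(g),g.mean(0).round(4),np.round(r[0],1),np.round(r[1],1),round(r[2],1))
E
```

```text
t post 210 [0.5141 0.3045 0.1348] [514.5 305. ] [31.3 31.4] 15.0
t posthigh 231 [0.5136 0.3035 0.1338] [514.6 304.8] [31.2 32. ] 14.7
t shoulder 243 [0.5115 0.2986 0.0871] [514.1 304.9] [41.2 62.6] 14.9
t stand 65 [0.5037 0.2914 0.0308] [513.  305.2] [58.6 58.1] 15.5
t up 593 [0.5111 0.2994 0.1038] [489.5 299.1] [92.7 61.7] 13.2
t rackall 7238 [ 0.5022 -0.2142  0.0261] [ 499.7 -240. ] [259.5 339.9] 0.0
t ends85 396 [ 0.482  -0.2901  0.0858] [ 495.1 -244.7] [137.1 129.7] 72.3
t floor 2669 [ 0.5091 -0.1873  0.0127] [ 481.8 -228.7] [307.8 238. ] 77.9
t z70+ 950 [ 0.4898 -0.2565  0.0815] [ 495.2 -244.4] [137.8 129.7] 72.3
   249 [ 0.5109 -0.1824  0.0794] [ 512.9 -183.7] [ 11.2 121.6] 73.1
   253 [ 0.4904 -0.2503  0.0791] [ 492.5 -251.7] [ 11.6 119. ] 73.8
   448 [ 0.4778 -0.3011  0.084 ] [ 476.8 -301.9] [ 17.1 129.7] 72.3
s post 166 [0.514  0.3077 0.133 ] [514.2 305.2] [29.8 32.2] 15.3
s posthigh 225 [0.5134 0.3102 0.1304] [514.2 305.2] [29.8 32.2] 15.3
s shoulder 250 [0.5124 0.32   0.0854] [514.6 304. ] [40.  65.2] 14.8
s stand 173 [0.5129 0.3214 0.0302] [514.  305.8] [59.7 62.3] 15.2
s up 838 [0.5117 0.3193 0.0953] [489.7 297.5] [91.5 65.4] 14.9
s rackall 2939 [ 0.5016 -0.1931  0.0419] [ 499.7 -236.1] [255.7 334.5] 1.4
s ends85 99 [ 0.4754 -0.301   0.0847] [ 475.9 -302.3] [ 20.6 129.7] 73.7
s floor 548 [ 0.505  -0.1577  0.012 ] [ 506.9 -194.8] [230.4 128.5] 72.1
s z70+ 564 [ 0.4912 -0.2523  0.0776] [ 495.3 -244.5] [142.6 132.9] 72.9
   159 [ 0.5127 -0.1808  0.0761] [ 513.8 -182.7] [ 13.6 122.2] 72.7
   151 [ 0.4918 -0.2491  0.076 ] [ 492.8 -250.7] [ 14.6 121.2] 73.6
   253 [ 0.4772 -0.2989  0.0796] [ 477.4 -302.2] [ 21.8 132.9] 72.1
```

```bash
python3 -m pendant '[[[1,-0.87,0],[0,0,0],85],[[1,-0.87,0],[0,0,0],85],[[1,-0.87,0],[0,0,0],85],[[1,-0.87,0],[0,0,0],85],[[1,-0.87,0],[0,0,0],85],[[1,-0.87,0],[0,0,0],85],[[1,-0.87,0],[0,0,0],85],[[1,-0.87,0],[0,0,0],85],[[1,-0.87,0],[0,0,0],85],[[1,-0.87,0],[0,0,0],85]]' 80
cat > go.py <<'E'
import sys; from h import *
# target x y z, tool-y angle deg -> shift in units in tool axes, turn about tool z in units of 8deg
s=ctrl.state();R=np.array(s['tcp_rot']);p=np.array(s['eef_pos']);t=np.array([float(v) for v in sys.argv[1:4]])
a=np.radians(float(sys.argv[4]));y=np.array([np.cos(a),np.sin(a),0]);z=np.array([0,0,-1.]);G=np.c_[np.cross(y,z),y,z]
from scipy.spatial.transform import Rotation as Q
print('pos',p.round(4),'units',(R.T@(t-p)/.04).round(3),'turn',(np.degrees(Q.from_matrix(R.T@G).as_rotvec())/8).round(3),'t',s['clock'],'F',np.round(s['ft_force'],1),'gap',round(s['finger_gap'],3),s['grasp_force'])
E
python3 go.py .5144 .305 .2 -75.1
```

```text
clock: 1.35
eef_pos: [0.4713, -0.2113, 0.2311]
tcp_rot: [[0.966, 0.258, -0.0], [0.258, -0.966, -0.0], [-0.0, 0.0, -1.0]]
ft_force: [0.9, -0.5, -0.3]
finger_gap: 0.995
grasp_force: 0.0
pos [ 0.4713 -0.2113  0.2311] units [  4.366 -12.194   0.777] turn [0.    0.002 0.004] t 1.35 F [ 0.9 -0.5 -0.3] gap 0.995 0.0
```

```bash
python3 -m pendant '[[[0.36,-1,0],[0,0,0],85],[[0.36,-1,0],[0,0,0],85],[[0.36,-1,0],[0,0,0],85],[[0.36,-1,0],[0,0,0],85],[[0.36,-1,0],[0,0,0],85],[[0.36,-1,0],[0,0,0],85],[[0.36,-1,0],[0,0,0],85],[[0.36,-1,0],[0,0,0],85],[[0.36,-1,0],[0,0,0],85],[[0.36,-1,0],[0,0,0],85]]'
python3 -m pendant '[[[0.36,-1,0],[0,0,0],85],[[0.36,-1,0.1],[0,0,0],85],[[0,0,0.4],[0,0,0],85],[[0,0,0],[0,0,0],85],[[0,0,0],[0,0,0],85]]' >/dev/null
python3 go.py .5144 .305 .092 -75.1
```

```text
clock: 2.6
eef_pos: [0.5067, 0.2118, 0.2309]
tcp_rot: [[0.966, 0.258, -0.0], [0.258, -0.966, -0.001], [-0.001, 0.0, -1.0]]
ft_force: [1.3, -0.6, 0.5]
finger_gap: 1.001
grasp_force: 0.0
pos [0.5144 0.2939 0.2112] units [ 0.072 -0.271  2.979] turn [ 0.008  0.003 -0.01 ] t 3.225 F [ 0.5 -0.3  0.7] gap 0.999 0.0
```

```bash
python3 -m pendant '[[[0.07,-0.27,0.6],[0,0,0],85],[[0,0,0.8],[0,0,0],85],[[0,0,0.8],[0,0,0],85],[[0,0,0.7],[0,0,0],85],[[0,0,0],[0,0,0],85],[[0,0,0],[0,0,0],85]]'
python3 -m pendant '[[[0,0,0],[0,0,0],20],[[0,0,0],[0,0,0],20],[[0,0,0],[0,0,0],20],[[0,0,0],[0,0,0],20],[[0,0,0],[0,0,0],20],[[0,0,0],[0,0,0],20],[[0,0,0],[0,0,0],20],[[0,0,0],[0,0,0],20]]' 80
python3 go.py .5144 .305 .092 -75.1
```

```text
clock: 3.98
eef_pos: [0.5149, 0.3067, 0.0968]
tcp_rot: [[0.966, 0.257, 0.002], [0.257, -0.966, 0.001], [0.002, -0.0, -1.0]]
ft_force: [-0.2, 1.1, 0.4]
finger_gap: 0.995
grasp_force: 0.0
clock: 4.97
eef_pos: [0.5143, 0.3067, 0.0959]
tcp_rot: [[0.966, 0.258, 0.001], [0.258, -0.966, -0.0], [0.001, 0.0, -1.0]]
ft_force: [-1.5, -1.0, 6.2]
finger_gap: 0.341
grasp_force: 78.4
pos [0.5143 0.3067 0.0959] units [-0.008  0.042  0.097] turn [ 0.002 -0.005  0.004] t 4.975 F [-1.5 -1.   6.2] gap 0.341 78.38017702102661
```

```bash
python3 -m pendant '[[[0,0,-0.3],[0,0,0],20],[[0,0,-0.7],[0,0,0],20],[[0,0,-0.8],[0,0,0],20],[[0,0,-0.8],[0,0,0],20],[[0,0,-0.6],[0,0,0],20],[[0,0,0],[0,0,0],20],[[0,0,0],[0,0,0],20]]'
python3 go.py .4881 -.2649 .215 -107
```

```text
clock: 5.85
eef_pos: [0.5133, 0.3061, 0.2221]
tcp_rot: [[0.966, 0.258, -0.002], [0.258, -0.966, -0.001], [-0.002, 0.001, -1.0]]
ft_force: [-0.2, -0.1, -1.4]
finger_gap: 0.34
grasp_force: 78.8
pos [0.5133 0.3061 0.2221] units [-4.289 13.63   0.196] turn [0.009 0.012 3.993] t 5.85 F [-0.2 -0.1 -1.4] gap 0.34 78.821861743927
```

```bash
python3 -m pendant '[[[-0.2,0.5,0],[0,0,0],20],[[-0.3,1,0],[0,0,0],20],[[-0.3,1,0],[0,0,0],20],[[-0.3,1,0],[0,0,0],20],[[-0.3,1,0],[0,0,0],20],[[-0.3,1,0],[0,0,0],20],[[-0.3,1,0],[0,0,0],20],[[-0.3,1,0],[0,0,0],20],[[-0.3,1,0],[0,0,0],20],[[-0.3,1,0],[0,0,0],20]]' >/dev/null
python3 -m pendant '[[[-0.3,1,0],[0,0,0],20],[[-0.3,1,0],[0,0,0],20],[[-0.3,1,0],[0,0,0],20],[[-0.3,1,0],[0,0,0],20],[[0,0,0],[0,0,1],20],[[0,0,0],[0,0,1],20],[[0,0,0],[0,0,1],20],[[0,0,0],[0,0,1],20],[[0,0,0],[0,0,0],20],[[0,0,0],[0,0,0],20]]'
python3 go.py .4881 -.2649 .18 -107
```

```text
clock: 8.35
eef_pos: [0.4939, -0.2576, 0.2228]
tcp_rot: [[0.956, -0.292, -0.001], [-0.292, -0.956, 0.0], [-0.001, 0.0, -1.0]]
ft_force: [-0.5, 0.4, -0.4]
finger_gap: 0.341
grasp_force: 79.3
pos [ 0.4939 -0.2576  0.2228] units [-0.084  0.216  1.07 ] turn [0.    0.008 0.002] t 8.35 F [-0.5  0.4 -0.4] gap 0.341 79.26799535751343
```

```bash
python3 -m pendant '[[[-0.08,0.21,0.4],[0,0,0],20],[[0,0,0.5],[0,0,0],20],[[0,0,0],[0,0,0],20],[[0,0,0],[0,0,0],20]]' >/dev/null
python3 go.py .4881 -.2649 .18 -107
python3 - <<'E'
from h import *
a=snap('top','t1');b=snap('side','s1')
cv2.imwrite('pics/c1.png',np.hstack([cv2.resize(a['pixels'][140:250,300:430],(400,338)),cv2.resize(b['pixels'][60:190,225:325],(400,520))[:338*1] if 0 else cv2.resize(b['pixels'][70:180,230:325],(390,338))])[:,:,::-1])
for n,c in(('t',a),('s',b)):
    P=cloud(c).reshape(-1,3);col=c['pixels'].reshape(-1,3).astype(int);y=np.array([np.cos(np.radians(73)),np.sin(np.radians(73))]);x=np.array([y[1],-y[0]])
    q=P[:,:2]-[.4768,-.302];u=q@x*1000;v=q@y*1000-8.75;z=P[:,2]*1000
    w=(np.ptp(col,axis=1)<50)&(col.max(1)>70)&(abs(u)<70)
    for nm,m in (('block',w&(abs(u)<24)&(z>135)&(z<175)&(abs(v-30)<45)),('shoulder',w&(abs(u)<30)&(z>165)&(z<174)&(abs(v-30)<45)),('wall',w&(z>78)&(z<88)&(v<5)&(v>-40)),('d1',w&(z>70)&(z<83)&(v>35)&(v<60)),('d2',w&(z>65)&(z<83)&(v>100)&(v<130))):
        if m.sum()>5:print(n,nm,m.sum(),'v',np.percentile(v[m],[1,5,50,95,99]).round(1),'u',np.percentile(u[m],[1,50,99]).round(1))
E
```

```text
pos [ 0.4892 -0.2648  0.1873] units [-0.025  0.011  0.183] turn [ 0.    -0.001 -0.006] t 8.85 F [ 1.2 -1.4 -0.9] gap 0.336 79.31923985481262
t block 141 v [ 0.8  4.7 52.7 60.8 61.2] u [-21.3 -18.6  17.1]
t shoulder 31 v [ 0.9  2.3 52.8 60.8 60.8] u [-21.2 -18.8   2.6]
t wall 133 v [-16.1 -15.   -7.7  -2.4  -1.9] u [-64.6 -38.3  63.1]
t d1 201 v [38.6 39.9 45.7 48.7 49.4] u [-58.6 -11.7  59.1]
t d2 249 v [109.3 110.5 116.2 119.5 119.8] u [-60.2  -3.4  59.1]
s block 245 v [ 1.   9.4 56.8 62.2 63.8] u [-20.3  -9.5  20.8]
s shoulder 61 v [ 5.  10.7 57.1 62.5 64. ] u [-20.4  -9.7  21.2]
s wall 106 v [-18.2 -15.9  -5.3   0.6   2.4] u [-63.1 -22.3  64. ]
s d1 148 v [36.9 39.7 46.1 51.1 52.1] u [-58.7  -1.5  60.2]
s d2 213 v [110.1 111.8 117.9 122.5 124.1] u [-59.3  -0.5  59.7]
```

View pics/c1.png

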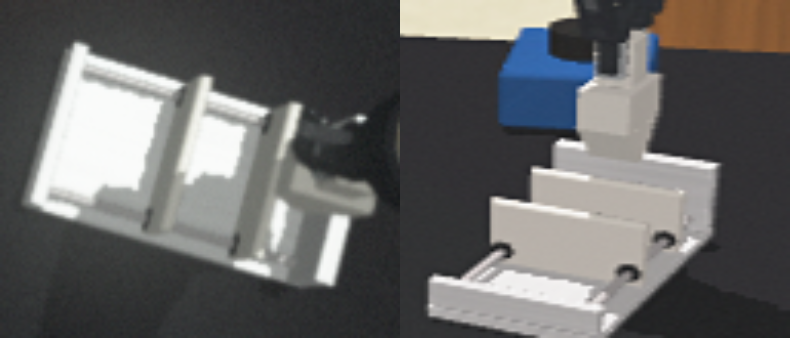

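The top-left half of the crop is the top view and the right half is the side view. The spacer hangs over slot 1, foot just above the wall (crop ~(615,155)). I'll lower it close to the wall and touch it lightly to calibrate the lateral position.

```bash
python3 -m pendant '[[[-0.02,0.17,0],[0,0,0],20],[[0,0,0.4],[0,0,0],20],[[0,0,0.52],[0,0,0],20],[[0,0,0],[0,0,0],20],[[0,0,0],[0,0,0],20],[[0,0,0],[0,0,0],20]]'
python3 - <<'E'
from h import *
s=ctrl.state();p=np.array(s['eef_pos']);y=np.array([.2924,.9563]);print('v',(p[:2]-[.4768,-.302])@y*1000-8.75,'z',p[2],'Fv',np.array(s['ft_force'])[:2]@y,s['ft_force'])
E
```

```text
clock: 9.7
eef_pos: [0.4869, -0.2707, 0.1511]
tcp_rot: [[0.956, -0.293, 0.001], [-0.293, -0.956, -0.0], [0.001, 0.0, -1.0]]
ft_force: [0.3, -0.4, -0.7]
finger_gap: 0.341
grasp_force: 79.3
v 24.08977648163794 z 0.15113837155626061 Fv -0.2993612996662621 [ 0.28330619 -0.39966541 -0.72659067]
```

```bash
cat > v.py <<'E'
from h import *
s=ctrl.state();p=np.array(s['eef_pos']);y=np.array([.2924,.9563]);x=np.array([.9563,-.2924]);q=p[:2]-[.4768,-.302];F=np.array(s['ft_force'])
print('t',s['clock'],'v',round(q@y*1000-8.75,2),'u',round(q@x*1000,2),'z',round(p[2]*1000,1),'Fv',round(F[:2]@y,1),'Fu',round(F[:2]@x,1),'Fz',round(F[2],1))
E
python3 -m pendant '[[[0,0.08,0],[0,0,0],20],[[0,0,0],[0,0,0],20]]' >/dev/null; python3 v.py
for i in 1; do python3 -m pendant '[[[0,0.03,0],[0,0,0],20],[[0,0,0],[0,0,0],20]]' >/dev/null; python3 v.py; python3 -m pendant '[[[0,0.03,0],[0,0,0],20],[[0,0,0],[0,0,0],20]]' >/dev/null; python3 v.py;python3 -m pendant '[[[0,0.03,0],[0,0,0],20],[[0,0,0],[0,0,0],20]]' >/dev/null; python3 v.py; done
```

```text
t 9.95 v 20.3 u 0.21 z 150.9 Fv -0.4 Fu -0.5 Fz -1.9
t 10.2 v 19.48 u 0.1 z 150.6 Fv 0.1 Fu -0.3 Fz -1.4
t 10.45 v 18.41 u 0.08 z 150.5 Fv 0.7 Fu -0.3 Fz -1.2
t 10.7 v 18.11 u 0.09 z 150.5 Fv 2.5 Fu -0.0 Fz -1.5
```

```bash
python3 -m pendant '[[[0,-0.1,0],[0,0,0],20],[[0,-0.16,0],[0,0,0],20],[[0,0,0],[0,0,0],20],[[0,0,0],[0,0,0],20]]'>/dev/null; python3 v.py
python3 -m pendant '[[[0,0,0.2],[0,0,0],20],[[0,0,0.1],[0,0,0],20],[[0,0,0],[0,0,0],20]]'>/dev/null; python3 v.py
```

```text
t 11.2 v 27.64 u 0.07 z 150.5 Fv 0.1 Fu -0.1 Fz -1.3
t 11.575 v 27.14 u 0.07 z 138.1 Fv -2.7 Fu 1.3 Fz -1.3
```

```bash
python3 -m pendant '[[[0,-0.03,0],[0,0,0],20],[[0,0,0.15],[0,0,0],20],[[0,0,0.1],[0,0,0],20],[[0,0,0],[0,0,0],20]]'>/dev/null; python3 v.py

```

```text
t 12.075 v 28.92 u -0.15 z 127.9 Fv -0.8 Fu 0.9 Fz -1.1
```

```bash
python3 -m pendant '[[[0,0,0.2],[0,0,0],20],[[0,0,0.2],[0,0,0],20],[[0,0,0.15],[0,0,0],20],[[0,0,0],[0,0,0],20]]'>/dev/null; python3 v.py
python3 -m pendant '[[[0,0,0.1],[0,0,0],20],[[0,0,0.05],[0,0,0],20],[[0,0,0],[0,0,0],20],[[0,0,0],[0,0,0],20]]'>/dev/null; python3 v.py

```

```text
t 12.575 v 28.91 u -0.72 z 105.5 Fv -1.5 Fu -1.2 Fz -2.3
t 13.075 v 28.91 u 0.48 z 101.8 Fv -1.0 Fu -2.4 Fz 6.1
```

```bash
python3 -m pendant '[[[0,0,0.04],[0,0,0],20],[[0,0,0],[0,0,0],20],[[0,0,0],[0,0,0],20],[[0,0,0],[0,0,0],20]]'>/dev/null; python3 v.py
python3 - <<'E'
from h import *
y=np.array([.2924,.9563]);x=np.array([y[1],-y[0]])
for n in('top','side'):
    c=snap(n,n[0]+'2');P=cloud(c).reshape(-1,3);col=c['pixels'].reshape(-1,3).astype(int)
    q=P[:,:2]-[.4768,-.302];u=q@x*1000;v=q@y*1000-8.75;z=P[:,2]*1000
    w=(np.ptp(col,axis=1)<50)&(col.max(1)>70)
    for nm,m in (('d1',w&(abs(u)>25)&(abs(u)<62)&(z>60)&(z<83)&(v>50)&(v<85)),('d2',w&(abs(u)<62)&(z>60)&(z<83)&(v>100)&(v<130))):
        if m.sum()>5:print(n,nm,m.sum(),'v',np.percentile(v[m],[1,5,50,95,99]).round(1))
E
```

```text
t 13.575 v 28.92 u 0.71 z 101.7 Fv -1.1 Fu -4.4 Fz 17.0
top d1 166 v [58.2 59.9 66.8 69.2 69.7]
top d2 279 v [109.8 110.6 117.1 119.7 120.2]
side d1 155 v [58.1 61.6 66.8 70.9 72.9]
side d2 278 v [108.9 111.6 118.2 122.1 125. ]
```

```bash
python3 -m pendant '[[[0,0,-0.2],[0,0,0],20],[[0,0,-0.4],[0,0,0],20],[[0,0,-0.5],[0,0,0],20],[[0,0,-0.6],[0,0,0],20],[[0,0,-0.6],[0,0,0],20],[[0,0,0],[0,0,0],20],[[0,-0.6,0],[0,0,0],20],[[0,-0.7,0],[0,0,0],20],[[0,-0.45,0],[0,0,0],20],[[0,0,0],[0,0,0],20]]'>/dev/null; 
python3 -m pendant '[[[0,0,0],[0,0,0],20],[[0,0,0],[0,0,0],20]]'; python3 v.py
python3 - <<'E'
from h import *
y=np.array([.2924,.9563]);x=np.array([y[1],-y[0]])
for n in('top','side'):
    c=snap(n,n[0]+'3');P=cloud(c).reshape(-1,3);col=c['pixels'].reshape(-1,3).astype(int)
    q=P[:,:2]-[.4768,-.302];u=q@x*1000;v=q@y*1000-8.75;z=P[:,2]*1000
    w=(np.ptp(col,axis=1)<50)&(col.max(1)>70)&(abs(u)<62)
    for nm,m in (('wall',w&(z>78)&(z<88)&(v<5)&(v>-40)),('d1',w&(z>70)&(z<83)&(v>50)&(v<85)),('d2',w&(z>70)&(z<83)&(v>100)&(v<130)),('blk',w&(z>140)&(z<180)&(abs(u)<24))):
        if m.sum()>5:print(n,nm,m.sum(),'v',np.percentile(v[m],[1,5,50,95,99]).round(1))
E
```

```text
clock: 15.18
eef_pos: [0.508, -0.2005, 0.1908]
tcp_rot: [[0.955, -0.295, -0.0], [-0.295, -0.955, -0.001], [-0.0, 0.001, -1.0]]
ft_force: [0.9, -0.5, -2.0]
finger_gap: 0.344
grasp_force: 79.6
t 15.175 v 97.44 u 0.12 z 190.8 Fv -0.2 Fu 1.0 Fz -2.0
top wall 156 v [-16.7 -15.3  -7.6  -2.5  -1.8]
top d1 93 v [58.9 59.6 65.2 69.1 69.4]
top d2 150 v [109.8 111.  116.6 119.8 120. ]
top blk 150 v [ 66.6  68.9 112.  824.8 862.7]
side wall 91 v [-20.3 -17.2  -5.5   0.    1.8]
side d1 148 v [59.3 60.2 66.3 70.7 71.3]
side d2 160 v [108.5 112.4 117.9 122.4 124.2]
side blk 332 v [ 68.5  78.6 124.  856.  891.3]
```

```bash
python3 -m pendant '[[[0,-0.05,0],[0,0,0],20],[[0,0,0.4],[0,0,0],20],[[0,0,0.4],[0,0,0],20],[[0,0,0],[0,0,0],20],[[0,0,0],[0,0,0],20]]'>/dev/null; python3 v.py
python3 -m pendant '[[[0,0,0.2],[0,0,0],20],[[0,0,0.1],[0,0,0],20],[[0,0,0],[0,0,0],20],[[0,0,0],[0,0,0],20]]'>/dev/null; python3 v.py
```

```text
t 15.9 v 100.91 u 0.16 z 158.7 Fv 0.1 Fu 0.3 Fz -1.0
t 16.4 v 100.5 u 0.26 z 146.9 Fv -1.9 Fu 0.5 Fz -1.6
```

```bash
python3 -m pendant '[[[0,0.025,0],[0,0,0],20],[[0,0,0.1],[0,0,0],20],[[0,0,0],[0,0,0],20],[[0,0,0],[0,0,0],20]]'>/dev/null; python3 v.py

```

```text
t 16.9 v 99.63 u 0.16 z 142.7 Fv -0.7 Fu 0.2 Fz -0.3
```

```bash
python3 -m pendant '[[[0,0.01,0.1],[0,0,0],20],[[0,0,0.1],[0,0,0],20],[[0,0,0],[0,0,0],20],[[0,0,0],[0,0,0],20]]'>/dev/null; python3 v.py

```

```text
t 17.4 v 99.48 u -0.11 z 134.5 Fv -0.9 Fu 0.9 Fz -1.0
```

```bash
python3 -m pendant '[[[0,0,0.15],[0,0,0],20],[[0,0,0.15],[0,0,0],20],[[0,0,0.2],[0,0,0],20],[[0,0,0.2],[0,0,0],20],[[0,0,0],[0,0,0],20]]'>/dev/null; python3 v.py
python3 -m pendant '[[[0,0,0.1],[0,0,0],20],[[0,0,0.06],[0,0,0],20],[[0,0,0],[0,0,0],20],[[0,0,0],[0,0,0],20]]'>/dev/null; python3 v.py
python3 - <<'E'
from h import *
y=np.array([.2924,.9563]);x=np.array([y[1],-y[0]])
for n in('top','side'):
    c=snap(n,n[0]+'4');P=cloud(c).reshape(-1,3);col=c['pixels'].reshape(-1,3).astype(int)
    q=P[:,:2]-[.4768,-.302];u=q@x*1000;v=q@y*1000-8.75;z=P[:,2]*1000
    w=(np.ptp(col,axis=1)<50)&(col.max(1)>70)&(abs(u)<62)&(abs(u)>25)
    for nm,m in (('wall',w&(z>78)&(z<88)&(v<5)&(v>-40)),('d1',w&(z>70)&(z<83)&(v>50)&(v<85)),('d2',w&(z>70)&(z<83)&(v>115)&(v<150))):
        if m.sum()>5:print(n,nm,m.sum(),'v',np.percentile(v[m],[1,5,50,95,99]).round(1))
E
```

```text
t 18.025 v 99.43 u -0.8 z 105.7 Fv -2.5 Fu 0.0 Fz -3.4
t 18.525 v 99.45 u 0.5 z 101.8 Fv -1.7 Fu -2.0 Fz 6.7
top wall 14 v [-9.  -8.4 -3.4 -2.5 -2.3]
top d1 67 v [58.9 60.1 66.1 69.2 69.7]
top d2 119 v [128.7 129.3 134.9 138.8 139.1]
side wall 46 v [-16.5 -15.6  -5.7  -0.3   1.5]
side d1 78 v [57.7 60.6 65.9 71.7 73. ]
side d2 97 v [128.2 130.9 136.7 141.  143.3]
```

```bash
python3 -m pendant '[[[0,0,0.03],[0,0,0],20],[[0,0,0],[0,0,0],20]]'>/dev/null;python3 v.py; python3 -m pendant '[[[0,0,-0.2],[0,0,0],20],[[0,0,-0.4],[0,0,0],20],[[0,0,-0.5],[0,0,0],20],[[0,0,-0.6],[0,0,0],20],[[0,0,-0.7],[0,0,0],20],[[0,0,-0.7],[0,0,0],20],[[0,0,0],[0,0,-1],20],[[0,0,0],[0,0,-1],20],[[0,0,0],[0,0,-1],20],[[0,0,0],[0,0,-1],20]]'>/dev/null; python3 v.py; python3 go.py .5143 .3067 .1 -75.1
```

```text
t 18.875 v 99.46 u 0.67 z 101.7 Fv -2.1 Fu -4.3 Fz 14.6
t 20.125 v 100.45 u 0.24 z 224.1 Fv -0.7 Fu 0.0 Fz -1.7
pos [ 0.509  -0.1976  0.2241] units [  3.441 -12.128   3.112] turn [-0.003 -0.01   0.044] t 20.125 F [-0.1 -0.7 -1.7] gap 0.342 79.41574931144714
```

```bash
python3 -m pendant '[[[0.15,-0.5,0],[0,0,0],20],[[0.29,-1,0],[0,0,0],20],[[0.29,-1,0],[0,0,0],20],[[0.29,-1,0],[0,0,0],20],[[0.29,-1,0],[0,0,0],20],[[0.29,-1,0],[0,0,0],20],[[0.29,-1,0],[0,0,0],20],[[0.29,-1,0],[0,0,0],20],[[0.29,-1,0],[0,0,0],20],[[0.29,-1,0],[0,0,0],20]]'>/dev/null
python3 -m pendant '[[[0.29,-1,0],[0,0,0],20],[[0.29,-1,0],[0,0,0],20],[[0.14,-0.4,0],[0,0,0],20],[[0,-0.2,0],[0,0,0],20],[[0,0,0.5],[0,0,0],20],[[0,0,0.4],[0,0,0],20],[[0,0,0],[0,0,0],20],[[0,0,0],[0,0,0],20]]'>/dev/null;  python3 go.py .5143 .3067 .0959 -75.1
```

```text
pos [0.5187 0.3046 0.1878] units [-0.094 -0.079  2.296] turn [-0.    -0.005 -0.001] t 22.375 F [-0.3  0.6 -0.8] gap 0.344 79.54968094825745
```

```bash
python3 -m pendant '[[[-0.09,-0.06,0],[0,0,0],20],[[0,0,0.5],[0,0,0],20],[[0,0,0.5],[0,0,0],20],[[0,0,0.4],[0,0,0],20],[[0,0,0],[0,0,0],20],[[0,0,0],[0,0,0],20]]'>/dev/null;  python3 go.py .5143 .3067 .0959 -75.1
```

```text
pos [0.5145 0.3067 0.1317] units [-0.005 -0.002  0.895] turn [-0.002 -0.006  0.006] t 23.125 F [ 0.1  0.3 -1.2] gap 0.337 79.54972743988037
```

```bash
python3 -m pendant '[[[0,0,0.3],[0,0,0],20],[[0,0,0.3],[0,0,0],20],[[0,0,0.2],[0,0,0],20],[[0,0,0.05],[0,0,0],20],[[0,0,0],[0,0,0],20],[[0,0,0],[0,0,0],20]]'>/dev/null;  python3 go.py .5143 .3067 .0959 -75.1
python3 -m pendant '[[[0,0,0.05],[0,0,0],20],[[0,0,0],[0,0,0],20],[[0,0,0],[0,0,0],20]]'>/dev/null;  python3 go.py .5143 .3067 .0959 -75.1
```

```text
pos [0.5144 0.3065 0.0977] units [-0.001 -0.005  0.044] turn [-0.001 -0.006  0.006] t 23.875 F [ 0.1 -0.9 -1.3] gap 0.344 79.55012440681458
pos [0.5146 0.3066 0.0959] units [-0.005 -0.004  0.001] turn [-0.001 -0.009  0.006] t 24.25 F [-0.5 -0.4  3.6] gap 0.34 80.1128339767456
```

Seated as before. Now I'll release, retreat up and out of the way, and check.

```bash
python3 -m pendant '[[[0,0,0],[0,0,0],85],[[0,0,0],[0,0,0],85],[[0,0,0],[0,0,0],85],[[0,0,0],[0,0,0],85],[[0,0,0],[0,0,0],85],[[0,0,0],[0,0,0],85]]'
python3 -m pendant '[[[0,0,-0.3],[0,0,0],85],[[0,0,-0.7],[0,0,0],85],[[0,0,-1],[0,0,0],85],[[0,0,-1],[0,0,0],85],[[0,0,-0.8],[0,0,0],85],[[0,1,0],[0,0,0],85],[[0,1,0],[0,0,0],85],[[0,1,0],[0,0,0],85],[[0,1,0],[0,0,0],85],[[0,0,0],[0,0,0],85]]'
python3 - <<'E'
from h import *
y=np.array([.2924,.9563]);x=np.array([y[1],-y[0]])
ims=[]
for n in('top','side'):
    c=snap(n,n[0]+'5');ims.append(cv2.resize(c['pixels'],(400,300)));P=cloud(c).reshape(-1,3);col=c['pixels'].reshape(-1,3).astype(int)
    q=P[:,:2]-[.4768,-.302];u=q@x*1000;v=q@y*1000-8.75;z=P[:,2]*1000
    w=(np.ptp(col,axis=1)<50)&(col.max(1)>70)&(abs(u)<62)
    for nm,m in (('wall',w&(z>78)&(z<88)&(v<5)&(v>-40)),('d1',w&(z>70)&(z<83)&(v>50)&(v<85)),('d2',w&(z>70)&(z<83)&(v>115)&(v<150))):
        if m.sum()>5:print(n,nm,m.sum(),'v',np.percentile(v[m],[1,5,50,95,99]).round(1))
    near=(abs(P[:,0]-.514)<.05)&(abs(P[:,1]-.305)<.05)&(z>125)&(z<142)
    if near.any():print(n,'post',P[near].mean(0).round(4),np.round(cv2.minAreaRect(P[near][:,:2].astype(np.float32)*1000)[0],1))
cv2.imwrite('pics/c5.png',np.hstack(ims)[:,:,::-1])
E
```

```text
clock: 25.0
eef_pos: [0.5142, 0.3063, 0.0953]
tcp_rot: [[0.966, 0.258, 0.0], [0.258, -0.966, -0.0], [0.0, 0.0, -1.0]]
ft_force: [0.2, -0.6, 0.4]
finger_gap: 0.995
grasp_force: 0.0
clock: 26.25
eef_pos: [0.5567, 0.1475, 0.2479]
tcp_rot: [[0.968, 0.251, 0.001], [0.251, -0.968, -0.002], [0.001, 0.002, -1.0]]
ft_force: [-1.2, 0.5, 0.3]
finger_gap: 0.996
grasp_force: 0.0
top wall 306 v [-16.9 -16.   -8.1  -1.7  -1.2]
top d1 238 v [57.8 58.8 65.2 68.7 69.3]
top d2 243 v [128.6 129.2 135.1 138.8 139.1]
top post [0.514  0.3046 0.1345] [514.7 305.5]
side wall 145 v [-19.6 -16.1  -6.    1.2   2.5]
side d1 153 v [59.1 60.6 65.9 70.8 71.9]
side d2 163 v [127.8 130.8 136.6 140.6 142.2]
side post [0.5143 0.3091 0.1323] [514.6 306. ]
```

View pics/c5.png

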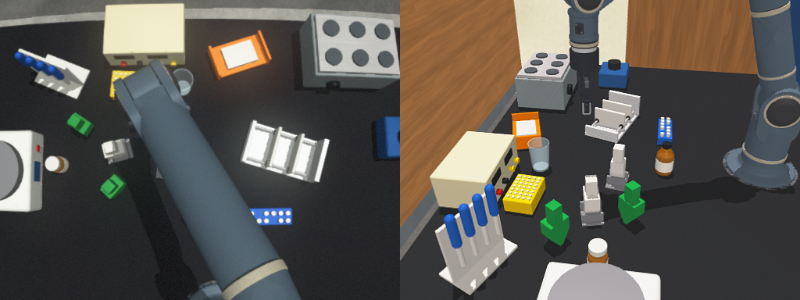

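The picture shows the spacer upright in its stand (side view ~(592,200)) and two equal slots in the rack (top view ~(285,150)).

```bash
python3 -c "
from rig import ctrl
print(ctrl.hand_in())"
```

```text
the job is handed in; nothing more can be done
None
```

I handed the job in at about 26 s: in the camera measurements both slots come out within about 1 mm of 60 mm, set in the order asked, and the wide spacer is back upright in its own stand; no verdict was returned.

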